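# Dock the phone under the holder's lip and set its clamp lever

## Robot

A 6-joint arm with a two-finger parallel gripper is mounted at the origin on the work surface. World frame = base frame: x ahead of the robot, y to its left, z up, the work surface at z = 0. Lengths are in mm, angles in degrees, forces in N, time in s.
With the tool pointing down it reaches from about 300 to 850 mm from the base axis. Payload 4.2 kg.
Tool frame: the origin (TCP) lies midway between the tips of the shut fingers; the grasp point (between the pads) lies 19 mm behind it; z points along the fingers, y is the line along which they close (so a half turn about z gives the same grasp; the last joint's range is limited). The gripper opens to 91 mm and grips with 3 to 60 N. Pads are 32 mm wide; open, the fingers measure 118 mm over their backs; the gripper's body (76 mm by 178 mm) begins 60 mm behind the grasp point.
Start: joints at [75.86, 18.312, 89.639, -0, 72.044, -1.146], TCP at [129.296, 560.291, 213.976] pointing down, gripper open.
Joint ranges: [-177.97, 177.97], [-48.28, 115.42], [12.27, 149.76], [-77.06, 257.06], [2.81, 150.46], [-146.56, 146.56]. Speed limits (degrees/s): [147.25, 147.25, 180, 180, 180, 180].

## Interface

Orientations are given as [roll, pitch, yaw] about the fixed x, y, z axes, in that order (R = Rz(yaw) Ry(pitch) Rx(roll)).
In Python, from workcell import env gives the robot as it stands.
- The arm moves only by the tool send_rows, never from a script. Its argument "steps" is a list that holds one entry, the list of rows, each a list of 5 numbers: the shift along the tool's x, y, z scaled (see below), then the turn about the tool's z scaled (see below), then the opening, from 0 (shut) to 1 (fully open). In form: [[[dx, dy, dz, yaw, fingers], ...]]. A call has 1 to 5 rows; each row shifts and turns the commanded pose from where the row before left it, along the tool's axes as they then stand; what a row does not reach is not made up. The controller multiplies each number of a shift by 0.04 m and each number of a turn by 0.12 rad. A row lasts 1/12 s, in which the tool goes at most 41.7 mm and 7.16 degrees, less where a joint would pass 70% of its speed; a pose out of reach is approached as far as the arm can. A call with a number of a shift or a turn outside -1 to 1 is refused whole. A call with a gripper value outside its range is refused whole. The fingers move at their own pace and stop on an object; "squeeze" is the grip in N (left out, the last holds). Time passes only in rows, so rows that do not move let the fingers close. It gives the time, the measured TCP pose, the force, the opening and the grip force at its end, in the units of the state.
- env.state(): the state, without advancing time (a new reading comes with each control period).
- env.grab_frame(name): name is "scene" or "side" or "wrist"; returns a dict with "pixels" (400x640x3 uint8, red, green, blue), "depth" (400x640 float32, mm along the optical axis (not along the pixel's ray), 0 where there is no reading), "intrinsics" (3x3 intrinsics, pixels), "cam_to_world" (4x4, takes a point from camera to world coordinates). Camera axes: x right, y down, z forward; pixel columns grow to the right and rows downward; lengths in mm; the calibration is good to about 2 mm. A picture is of the moment at which its call begins.
- env.job_done(): hands the job in; it is judged then, once.
The state is a dict: "time_s": time; "qpos": joint angles; "qvel": joint speeds; "effort": joint torques, N m; "ee_pos": TCP position; "ee_rot": TCP orientation; "force": force on the tool from outside, world axes, zero at the start; "torque": the same for the moment, N m; "gripper_width": finger opening in mm; "gripper_force": force on a finger pad.
Only numpy, scipy, OpenCV 4.12 (cv2) and the standard library are available. Lean on these libraries where they do the work, as an engineer would, in place of code of your own. Each camera call takes 0.05 s, during which the arm holds its last target. There are 200 camera calls.

## Task

Take the phone off the turntable and lay it screen up, fully home and flat, in the tray of the phone holder, with the end nearest the robot tucked under the lip; the tray can stand nearer or farther, so feel for its end stop and do not force the phone. Once it lies home and you have let go of it, swing the holder's clamp lever round until it lies square across the phone, and leave the other things on the desk where they are.

Things in the scene. Friction and masses are not known exactly. Their poses are not given: they have to be found in the camera images.
- phone: the phone in its hard metal-grey case with a dark screen: a plain slab 120 x 60 x 13 mm, 0.17 kg or so, lying screen up on the turntable at the start; origin at the centre of its underside, x along its length, y across, z up out of the screen. Either end may lead
- holder: black plastic phone holder fixed to the desk, foot 180 (x) x 90 (y) x 12 mm; origin under the foot's centre, on the desk, z up, x along its length, -x end towards the robot. The dark grey tray lying on the foot is adjustable along x and locked anywhere within 20 mm either way of the foot's middle; this offset is not reported and must be felt or seen. Across (y) it is always centred
- tray_middle (a point): point fixed to the foot: centre of the tray's cavity floor when the tray is at mid adjustment, 16 mm above the desk. The cavity is 123 (x) x 63 (y) mm, open above. Walls 6 mm thick; the +x end wall rises 9 mm and the side walls 6 mm above its floor; the side walls stand only within 39 mm of each end, leaving 46 mm open for fingers
- lip_middle (a point): point fixed to the foot: middle of the lip's edge, on its underside, at mid tray adjustment. The end stop (8 mm thick) at the cavity's -x end carries this lip, which reaches 7 mm over the cavity; underside 17 mm above cavity floor, top 38 mm above the desk. So the phone cannot go straight down: tilt it, slide its -x end under the lip, lower the +x end
- clamp (a joint): angle (rad) of the black clamp lever about an upright pivot: at 0 it points along the holder's +x, growing clockwise seen from above; 1.571 is square across the phone, pointing to the holder's -y. Travel -0.9 to 2.3, no detent; stiff, stays where left. Arm 14 mm wide, 8 mm thick, underside 33 mm above the desk, 4 mm above a phone lying home
- pivot_middle (a point): point fixed to the foot: on the lever's pivot axis at the arm's underside (33 mm above the desk) when the tray is at mid adjustment, 45 mm along +x and 62 mm along +y from the holder's origin. The lever sits on the tray and shifts along x with it. At its free end, 88 mm from the pivot, stands an upright round knob, 14 mm in diameter, top 73 mm above the desk, 32 mm above the arm
- turntable: clear acrylic round turntable, 190 mm across and 22 mm high, does not turn; origin under its centre
- pen_pot: teal ceramic pen pot with pens, 80 mm across, pot 95 mm and pens 155 mm high; origin under its centre
- lunch_tin: stainless steel lunch tin, 129 x 184 x 62 mm high; origin under its centre
- controller_case: orange hard controller case, 120 x 165 x 62 mm high; origin under its centre
- mug: white mug, 80 mm across, 92 mm high, handle at its +y; origin under its centre
- remote: grey remote control with buttons, 145 x 42 x 18 mm, lying flat (longer and narrower than the phone, not the thing wanted); origin under its centre, x along its length
- stapler: grey and black stapler, 130 x 34 x 47 mm high; origin under its centre, x along its length

How it is judged:
By the outcome, as a careful person would: the job done as asked, in the order asked, and still so for the second after the job is handed in, with the robot touching nothing.
It also fails if it takes over 72 s, if anything falls off the work surface, if the arm or the gripper's body presses on something with over 40 N, if the wrist force passes 120 N, or if a joint passes its speed limit or range.

## Working session

There is one attempt and no reset: what is moved stays moved. The work goes in short steps, Python scripts to look and compute and a tool call to move; the robot and the scene stay as the last step left them, time stands still between calls to the robot, and variables do not carry over. Pictures are saved under pics/ and viewed, at most 10 in all, crops included, and the job is handed in when it is done.

Besides the shell and the picture viewer there is one more tool, called after "Call:" by a JSON object that holds its "method" and its "body". send_rows: Moves the arm, as the interface text tells. Shifts and turns lie within -1 to 1; 1 stands for 0.04 m of shift or 0.12 rad of turn. Its arguments: {"type":"object","properties":{"steps":{"type":"array"},"squeeze":{"type":"number"}},"required":["steps"]}

```bash
ls; mkdir -p pics
python3 - <<'E'
from workcell import env
import cv2,numpy as np
print(env.state())
for n in("scene","side"):
    f=env.grab_frame(n); cv2.imwrite(f"pics/{n}0.png",f["pixels"][:,:,::-1]); np.savez(f"pics/{n}0.npz",**f)
    print(n,f["intrinsics"].tolist(),np.round(f["cam_to_world"],3).tolist())
E
```

```text
pics
{'time_s': 0.0, 'qpos': array([ 7.58598245e+01,  1.83508845e+01,  8.97082491e+01, -9.25184090e-04,
        7.20456917e+01, -1.14443535e+00]), 'qvel': array([-0.02547397,  0.06230943, -0.04373719,  0.03526268,  0.06193991,
        0.00364394]), 'effort': array([-5.26027288e-04, -4.12479186e+01, -2.31971133e+01,  7.27207004e-02,
        4.56814142e-02, -1.39945791e-04]), 'ee_pos': array([129.16451771, 559.75680173, 213.11540627]), 'ee_rot': array([-1.79895178e+02, -1.21422612e-03,  1.67004545e+02]), 'force': array([-0.74193904, -0.98609263, -0.59054455]), 'torque': array([-0.01255315, -0.03344263, -0.03450577]), 'gripper_force': 0.0, 'gripper_width': 91.10393360162917}
scene [[470.4001884772078, 0.0, 318.0415459014348], [0.0, 470.4001884772078, 196.39954109369864], [0.0, 0.0, 1.0]] [[0.04, 0.657, -0.752, 1687.37], [0.999, -0.011, 0.044, -55.929], [0.021, -0.753, -0.657, 1043.473], [0.0, 0.0, 0.0, 1.0]]
side [[416.040737262513, 0.0, 320.69098684926263], [0.0, 416.040737262513, 195.43796494376403], [0.0, 0.0, 1.0]] [[0.97, -0.146, 0.196, 264.071], [-0.243, -0.639, 0.73, -1084.638], [0.019, -0.755, -0.655, 1054.323], [0.0, 0.0, 0.0, 1.0]]
```

View pics/scene0.png

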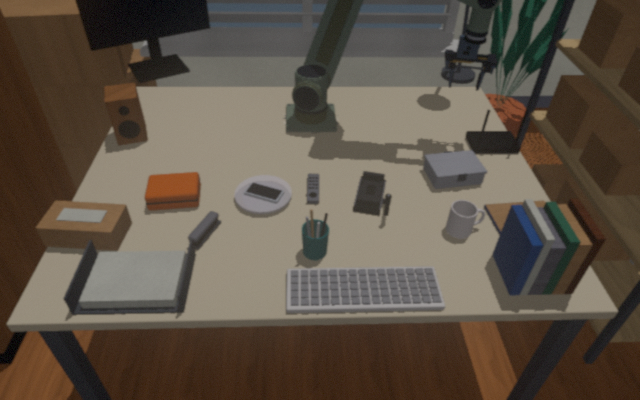

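View pics/side0.png

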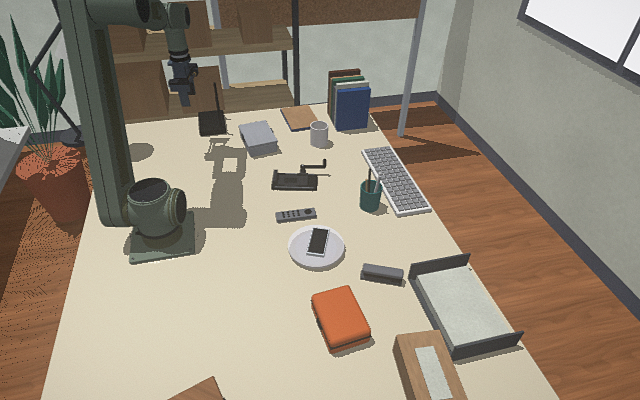

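The scene view shows the phone on the turntable at about (265,192), the holder at (370,193) with its lever knob at (387,205), and the remote at (313,188). In the side view the phone is at (318,240), the holder at (295,180) and the lever knob near (323,163). Next I measure them.

```bash
cat > h.py <<'E'
import numpy as np,cv2
def ray(f,u,v,z):
    K=f["intrinsics"];T=f["cam_to_world"];uv=np.c_[np.ravel(u),np.ravel(v)].astype(float)
    d=np.c_[(uv[:,0]-K[0,2])/K[0,0],(uv[:,1]-K[1,2])/K[1,1],np.ones(len(uv))]@T[:3,:3].T
    o=T[:3,3]; s=(z-o[2])/d[:,2]; return o+d*s[:,None]
def cloud(f):
    v,u=np.mgrid[:400,:640];K=f["intrinsics"];T=f["cam_to_world"];d=f["depth"]
    p=np.stack([(u-K[0,2])/K[0,0]*d,(v-K[1,2])/K[1,1]*d,d],-1)
    return p@T[:3,:3].T+T[:3,3]
def rect(p):
    (c,s,a)=cv2.minAreaRect(p[:,:2].astype(np.float32)); b=cv2.boxPoints((c,s,a))
    e=b[1]-b[0] if np.linalg.norm(b[1]-b[0])>np.linalg.norm(b[2]-b[1]) else b[2]-b[1]
    return np.round(c,1),np.round(s,1),round(float(np.degrees(np.arctan2(e[1],e[0])))%180,1)
E
python3 - <<'E'
from h import *
B={"scene":((215,165,300,225),(345,160,400,225)),"side":((285,220,350,275),(262,150,335,200))}
for n in B:
    f=dict(np.load(f"pics/{n}0.npz"));g=f["pixels"].max(-1);P=cloud(f)
    for i,(a,b,c,d) in enumerate(B[n]):
        sub=g[b:d,a:c]; m=np.zeros_like(g); m[b:d,a:c]=(sub<(110 if i==0 else 110))*255
        k,l,st,_=cv2.connectedComponentsWithStats(m)
        for j in range(1,k):
            if st[j,4]<60: continue
            v,u=np.nonzero(l==j); q=P[v,u]
            print(n,i,st[j].tolist(),"z pct",np.round(np.percentile(q[:,2],[2,25,50,75,98]),0),rect(ray(f,u,v,35 if i==0 else 12)))
            if i:
                for z0,z1 in((8,14),(14,20),(20,32),(32,44),(50,80)):
                    s=q[(q[:,2]>z0)&(q[:,2]<z1)]
                    if len(s)>4: print("  z",z0,z1,len(s),rect(s))
    # phone + turntable via height
    q=P[B[n][0][1]-5:B[n][0][3]+5,B[n][0][0]:B[n][0][2]].reshape(-1,3)
    s=q[(q[:,2]>30)&(q[:,2]<45)]; print(n,"phone h",len(s),rect(s),np.median(s[:,2])); s=q[(q[:,2]>17)&(q[:,2]<27)]; print(" tt",len(s),rect(s))
    a,b,c,d=B[n][0]; cv2.imwrite(f"pics/{n}_c.png",cv2.resize(f["pixels"][140:240,210:410,::-1] if n=="scene" else f["pixels"][140:280,250:360,::-1],None,fx=4,fy=4,interpolation=cv2.INTER_CUBIC))
E
```

```text
scene 0 [245, 183, 37, 20, 413] z pct [28. 34. 36. 38. 41.] (array([ 508.5, -166.8]), array([116.1,  65.4]), 66.5)
scene 0 [234, 200, 55, 17, 227] z pct [-3.  0.  3. 13. 23.] (array([ 589. , -176.6]), array([174.4,  69.2]), 84.3)
scene 1 [353, 171, 39, 54, 1267] z pct [-1. 13. 17. 22. 59.] (array([506.4, 198.6]), array([116.5, 257.2]), 165.1)
  z 8 14 251 (array([501.5, 193.4]), array([ 98.4, 178.5]), 163.5)
  z 14 20 531 (array([501.4, 191.9]), array([ 98.5, 177.5]), 165.2)
  z 20 32 200 (array([480.9, 192.3]), array([117.9, 148.7]), 176.0)
  z 32 44 127 (array([510.8, 225.1]), array([227.8,  69.3]), 12.1)
  z 50 80 30 (array([627.7, 219.1]), array([10.2, 16.6]), 171.5)
scene phone h 490 (array([ 531.5, -223.4]), array([127.2, 248.7]), 115.1) 35.88964820916698
 tt 1186 (array([ 533.6, -181.1]), array([189.9, 275.5]), 164.0)
side 0 [308, 228, 20, 26, 372] z pct [31. 34. 36. 37. 40.] (array([ 503.4, -167.3]), array([109.4,  51.8]), 66.5)
side 1 [271, 159, 60, 32, 908] z pct [ 0. 13. 17. 22. 56.] (array([531. , 224.1]), array([204.3, 233.4]), 167.2)
  z 8 14 185 (array([518.6, 186.7]), array([114. , 225.6]), 167.1)
  z 14 20 351 (array([496.9, 194.4]), array([119.2, 175.3]), 164.8)
  z 20 32 128 (array([492.3, 195.6]), array([109.6, 157.7]), 164.7)
  z 32 44 112 (array([508.5, 222.9]), array([228.3,  70.2]), 13.3)
  z 50 80 20 (array([623. , 215.4]), array([13.7,  8.6]), 75.3)
side phone h 493 (array([ 497.1, -166.2]), array([124.8,  73.4]), 66.4) 35.362201036038755
 tt 1443 (array([ 499.3, -142.7]), array([253.2, 186.6]), 83.2)
```

```bash
python3 -c "
import cv2,numpy as np
a=cv2.imread('pics/scene_c.png');b=cv2.imread('pics/side_c.png')[:,:]
print(a.shape,b.shape)"
```

```text
(400, 800, 3) (560, 440, 3)
```

View pics/scene_c.png

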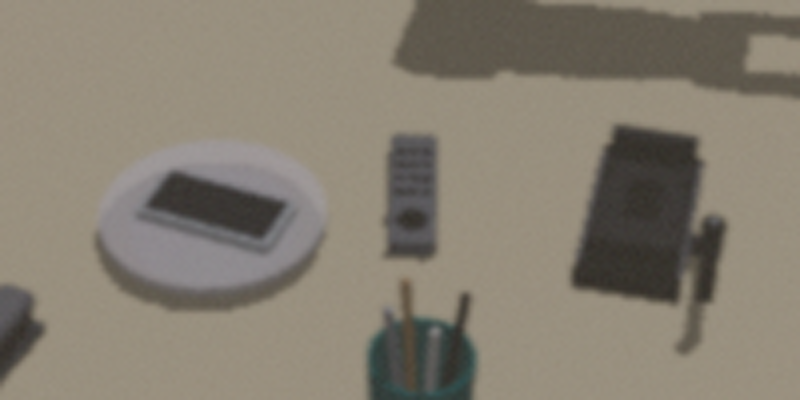

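The crop agrees with the measurements:
- **Phone:** about (506,-167) with its long axis at 66.5°.
- **Holder:** foot at about (501,193), long axis at -15°, lip end towards the robot.
- **Lever:** points roughly along +x, with the knob near (625,217). That puts the tray shifted towards the robot.

I'll move over the holder for a closer wrist view.

Call:
{"method": "send_rows", "body": {"steps": [[[-0.87, -0.56, 0, 0, 1], [-0.87, -0.56, 0, 0, 1], [-0.87, -0.56, 0, 0, 1], [-0.87, -0.56, 0, 0, 1], [-0.87, -0.56, 0, 0, 1]]]}}

```text
time_s: 0.52
ee_pos: [274.4, 410.3, 213.6]
ee_rot: [-180.0, -0.0, 167.1]
force: [0.6, -0.1, -0.1]
gripper_width: 91.4
gripper_force: 0.0
```

Call:
{"method": "send_rows", "body": {"steps": [[[-0.87, -0.56, 0, 0, 1], [-0.87, -0.56, 0, 0, 1], [-0.87, -0.56, 0, 0, 1], [-0.87, -0.56, 0, 0, 1], [0, 0, 0, 0, 1]]]}}

```text
time_s: 0.93
ee_pos: [393.3, 288.5, 213.7]
ee_rot: [-179.9, 0.2, 166.6]
force: [0.5, -0.1, 0.7]
gripper_width: 90.9
gripper_force: 0.0
```

Run:
```python
from workcell import env
from h import *
s=env.state();print(s["ee_pos"],s["ee_rot"],s["force"])
f=env.grab_frame("wrist");np.savez("pics/w1.npz",**f);cv2.imwrite("pics/w1.png",f["pixels"][:,:,::-1]);print(np.round(f["cam_to_world"],3),f["intrinsics"][0])
```

```text
[393.29078906 288.53988728 213.70482732] [-1.79874045e+02  1.63341606e-01  1.66624564e+02] [ 0.51531629 -0.12252556  0.66602485]
[[ 2.32000e-01  9.40000e-01  2.51000e-01  3.22620e+02]
 [ 9.73000e-01 -2.23000e-01 -6.10000e-02  3.06207e+02]
 [-2.00000e-03  2.59000e-01 -9.66000e-01  3.83779e+02]
 [ 0.00000e+00  0.00000e+00  0.00000e+00  1.00000e+00]] [318.44643844   0.         315.8681772 ]
```

View pics/w1.png

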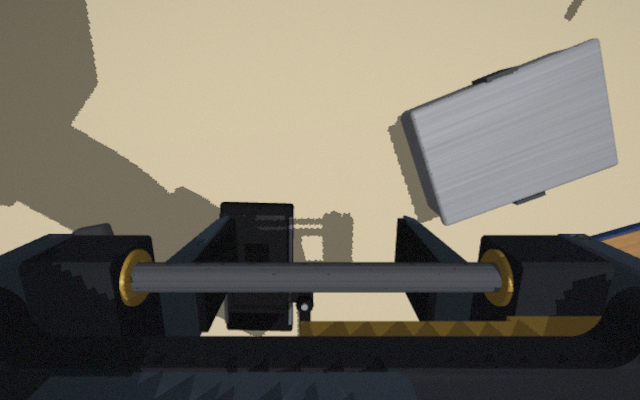

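The wrist camera sees the holder at (255,265), partly hidden by the fingers. The clear area is the upper half, so I'll move the tool further out along x.

Call:
{"method": "send_rows", "body": {"steps": [[[-1, -0.3, 0, 0, 1], [-1, -0.3, 0, 0, 1], [-1, -0.3, 0, 0, 1], [-1, -0.3, 0, 0, 1], [-1, -0.2, 0, 0, 1]]]}}

```text
time_s: 1.4
ee_pos: [571.6, 193.9, 213.7]
ee_rot: [-180.0, -0.1, 167.1]
force: [-0.3, 0.5, 0.4]
gripper_width: 91.1
gripper_force: 0.0
```

Call:
{"method": "send_rows", "body": {"steps": [[[0, 0, 0, 0, 1]]]}}

```text
time_s: 1.48
ee_pos: [576.4, 192.2, 212.7]
ee_rot: [-180.0, 0.2, 166.8]
force: [-0.2, 0.1, 0.1]
gripper_width: 91.0
gripper_force: 0.0
```

Run:
```python
from workcell import env
from h import *
s=env.state();print(s["ee_pos"],s["ee_rot"],s["force"])
f=env.grab_frame("wrist");np.savez("pics/w2.npz",**f);cv2.imwrite("pics/w2.png",f["pixels"][:,:,::-1])
```

```text
[576.3856664  192.22243295 212.66231724] [-179.9762211     0.18859817  166.82728028] [-0.20327137  0.07481863  0.10744771]
```

View pics/w2.png

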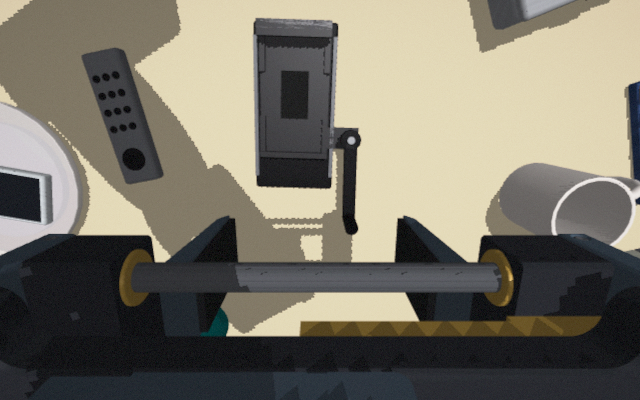

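This wrist view is clear: holder from (256,19) to (332,187), lip at the top, foot end at the bottom, pivot at (350,140), lever running to the knob at (351,226). I'll measure edges here.

Run:
```python
from h import *
f=dict(np.load("pics/w2.npz"));g=f["pixels"].astype(int).max(-1);P=cloud(f)
print("colprof 315-325:",[(v,int(g[v,312:324].mean()),round(float(np.median(P[v,312:324,2])),0)) for v in list(range(14,50,2))+list(range(140,194,2))])
print("rowprof v=100:",[(u,int(g[97:104,u].mean()),round(float(np.median(P[97:104,u,2])),0)) for u in list(range(250,266))+list(range(322,342))])
m=P[...,2]; 
for nm,box,z0,z1 in(("foot",(245,170,345,192),8,14),("lever",(338,125,365,215),36,46),("knob",(335,205,365,240),66,78),("lip",(245,10,345,45),34,42)):
    a,b,c,d=box;q=P[b:d,a:c].reshape(-1,3);q=q[(q[:,2]>z0)&(q[:,2]<z1)];print(nm,len(q),rect(q),np.median(q,0).round(1))
dk=np.uint8((g<75)*255); dk[:,:245]=0;dk[:,345:]=0;dk[195:]=0
v,u=np.nonzero(dk)
# foot sides: left/right edge at rows 165-183 ; end edge
for z,rows in((12,range(168,184,5)),):
    for r in rows:
        x=u[v==r]; print("foot row",r,x.min(),x.max(),ray(f,[x.min()-.5,x.max()+.5],[r,r],12)[:,:2].round(1).tolist())
for c in(265,290,320): x=v[u==c]; print("col",c,x.min(),x.max(),ray(f,[c],[x.min()-.5],38)[:,:2].round(1),ray(f,[c],[x.max()+.5],12)[:,:2].round(1))
print("pivot",ray(f,[350,350],[140,140],41)[0].round(1))
s=f["pixels"][10:240,240:380,::-1];cv2.imwrite("pics/w2c.png",cv2.resize(s,None,fx=2.6*1.0,fy=2.6,interpolation=cv2.INTER_CUBIC))
```

```text
colprof 315-325: [(14, 225, -0.0), (16, 225, -1.0), (18, 225, -0.0), (20, 125, 38.0), (22, 112, 37.0), (24, 133, 37.0), (26, 103, 38.0), (28, 104, 38.0), (30, 98, 38.0), (32, 96, 38.0), (34, 96, 38.0), (36, 84, 37.0), (38, 38, 16.0), (40, 41, 16.0), (42, 42, 16.0), (44, 40, 16.0), (46, 40, 15.0), (48, 74, 15.0), (140, 69, 15.0), (142, 67, 16.0), (144, 67, 16.0), (146, 69, 16.0), (148, 67, 16.0), (150, 66, 15.0), (152, 53, 16.0), (154, 68, 25.0), (156, 66, 25.0), (158, 53, 24.0), (160, 28, 12.0), (162, 35, 11.0), (164, 35, 12.0), (166, 35, 11.0), (168, 33, 11.0), (170, 35, 12.0), (172, 34, 11.0), (174, 33, 11.0), (176, 32, 12.0), (178, 32, 11.0), (180, 32, 12.0), (182, 31, 12.0), (184, 31, 12.0), (186, 31, 12.0), (188, 142, 9.0), (190, 229, -0.0), (192, 228, -0.0)]
rowprof v=100: [(250, 228, -1.0), (251, 227, -0.0), (252, 228, 0.0), (253, 222, -0.0), (254, 170, 15.0), (255, 138, 15.0), (256, 138, 15.0), (257, 116, 16.0), (258, 67, 11.0), (259, 36, 11.0), (260, 53, 15.0), (261, 68, 16.0), (262, 73, 15.0), (263, 72, 16.0), (264, 74, 16.0), (265, 74, 16.0), (322, 84, 16.0), (323, 86, 16.
[... 326 characters left out ...]
290 (array([572.4, 166.2]), array([89.7, 22.7]), 76.6) [571.5 167.4  11.5]
lever 1175 (array([575.1, 230.4]), array([21.5, 93.1]), 167.0) [569.9 230.8  40.5]
knob 153 (array([624.9, 218.3]), array([13.3, 13. ]), 81.4) [624.3 218.5  72.5]
lip 1369 (array([420.8, 206.2]), array([75.1, 15.6]), 75.2) [421.  206.2  37.6]
foot row 168 259 344 [[550.0, 129.8], [573.0, 228.1]]
foot row 173 260 344 [[556.0, 129.3], [578.8, 226.9]]
foot row 178 257 344 [[560.9, 124.2], [584.7, 225.7]]
foot row 183 257 344 [[566.8, 122.6], [590.6, 224.4]]
col 265 35 185 [[420.7 177.8]] [[572.  131.6]]
col 290 36 186 [[427.2 201.6]] [[580.  160.3]]
col 320 37 187 [[434.8 230.1]] [[589.3 194.8]]
pivot [539.8 238.5  41. ]
```

View pics/w2c.png

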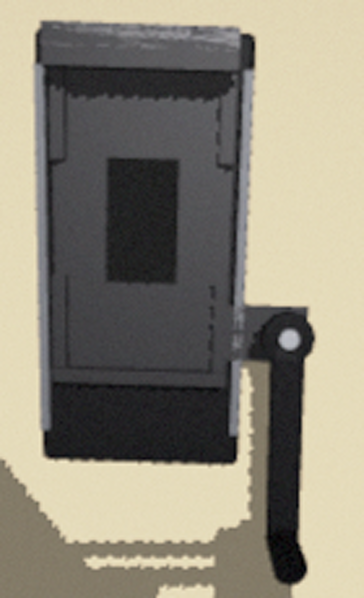

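The tray comes out the same three ways (lip, pivot and lip edge): centre (480.4,190.2), yaw -15.1°, which is 14 mm towards the robot from mid. The lever is at about 0 rad. Now I plan the travel over to the phone, turning on the way, with one close look.

```bash
cat >> h.py <<'E'
def plan(target,n,grip=1,start=None):
    """rows from current pose to target [x,y,z,yaw], world-straight, rounded"""
    from workcell import env
    if start is None:
        s=env.state(); start=[*s["ee_pos"],s["ee_rot"][2]]
    p=np.array(start,float); t=np.array(target,float); t[3]=p[3]+(t[3]-p[3]+180)%360-180
    R=[]
    for i in range(n):
        d=(t-p)/(n-i); c,s=np.cos(np.radians(p[3])),np.sin(np.radians(p[3]))
        r=np.round([(d[0]*c+d[1]*s)/40,(d[0]*s-d[1]*c)/40,-d[2]/40,-np.radians(d[3])/.12],2)
        p=p+[40*(c*r[0]+s*r[1]),40*(s*r[0]-c*r[1]),-40*r[2],-np.degrees(.12*r[3])]
        R.append([*map(float,r),grip])
    for i in range(0,n,5): print([R[i:i+5]])
    print("max",np.abs(np.array(R)[:,:4]).max(),"end",p.round(1))
E
python3 -c "
from h import *
plan([480,-225,213,66.5],15)"
```

```text
[[[-0.01, -0.71, -0.0, 0.97, 1], [-0.09, -0.71, -0.0, 0.97, 1], [-0.17, -0.69, -0.0, 0.97, 1], [-0.25, -0.67, -0.0, 0.97, 1], [-0.33, -0.64, -0.0, 0.97, 1]]]
[[[-0.4, -0.59, -0.0, 0.97, 1], [-0.47, -0.54, -0.0, 0.98, 1], [-0.53, -0.48, -0.0, 0.97, 1], [-0.58, -0.42, -0.0, 0.98, 1], [-0.62, -0.35, -0.0, 0.97, 1]]]
[[[-0.66, -0.28, -0.0, 0.98, 1], [-0.69, -0.2, -0.0, 0.97, 1], [-0.71, -0.11, -0.0, 0.98, 1], [-0.71, -0.03, -0.01, 0.97, 1], [-0.71, 0.05, -0.0, 0.98, 1]]]
max 0.98 end [ 480.1 -224.9  213.    66.5]
```

Call:
{"method": "send_rows", "body": {"steps": [[[0, -0.7, 0, 0.97, 1], [-0.1, -0.7, 0, 0.97, 1], [-0.17, -0.7, 0, 0.97, 1], [-0.25, -0.67, 0, 0.97, 1], [-0.33, -0.64, 0, 0.97, 1]]]}}

```text
time_s: 1.95
ee_pos: [538.5, 55.9, 213.8]
ee_rot: [-180.0, -0.1, 133.5]
force: [1.5, 0.2, -0.5]
gripper_width: 91.1
gripper_force: 0.0
```

Call:
{"method": "send_rows", "body": {"steps": [[[-0.4, -0.6, 0, 0.97, 1], [-0.47, -0.54, 0, 0.98, 1], [-0.53, -0.48, 0, 0.97, 1], [-0.58, -0.42, 0, 0.98, 1], [-0.62, -0.35, 0, 0.97, 1]]]}}

```text
time_s: 2.37
ee_pos: [508.6, -83.9, 213.9]
ee_rot: [-180.0, -0.1, 100.0]
force: [0.3, 0.2, 0.7]
gripper_width: 91.2
gripper_force: 0.0
```

Call:
{"method": "send_rows", "body": {"steps": [[[-0.66, -0.28, 0, 0.98, 1], [-0.7, -0.2, 0, 0.97, 1], [-0.7, -0.1, 0, 0.98, 1], [-0.7, -0.03, 0, 0.97, 1], [-0.7, 0.05, 0, 0.98, 1]]]}}

```text
time_s: 2.78
ee_pos: [478.9, -222.6, 213.9]
ee_rot: [-179.9, -0.1, 66.4]
force: [0.6, -0.1, 0.4]
gripper_width: 91.2
gripper_force: 0.0
```

Call:
{"method": "send_rows", "body": {"steps": [[[0, 0, 0, 0, 1]]]}}

```text
time_s: 2.87
ee_pos: [478.5, -225.5, 213.8]
ee_rot: [-180.0, 0.1, 66.3]
force: [1.0, -0.3, -0.5]
gripper_width: 90.8
gripper_force: 0.0
```

Run:
```python
from workcell import env
from h import *
s=env.state();print(s["ee_pos"],s["ee_rot"])
f=env.grab_frame("wrist");np.savez("pics/w3.npz",**f);cv2.imwrite("pics/w3.png",f["pixels"][:,:,::-1]);P=cloud(f)
m=np.uint8((P[...,2]>30)&(P[...,2]<40)&(P[...,0]>400)&(P[...,0]<620)&(abs(P[...,1]+170)<90))
k,l,st,_=cv2.connectedComponentsWithStats(m);j=1+st[1:,4].argmax();v,u=np.nonzero(l==j)
print("phone",st[j],rect(P[v,u]),rect(ray(f,u,v,35)),np.median(P[v,u,2]))
```

```text
[ 478.53616062 -225.51950263  213.77892645] [-1.79985596e+02  7.74684065e-02  6.63347375e+01]
phone [ 288   64   58  115 6379] (array([ 504.1, -167.8]), array([119.4,  60.1]), 66.4) (array([ 504.2, -167.6]), array([118.1,  59.4]), 66.4) 34.64486856768934
```

View pics/w3.png

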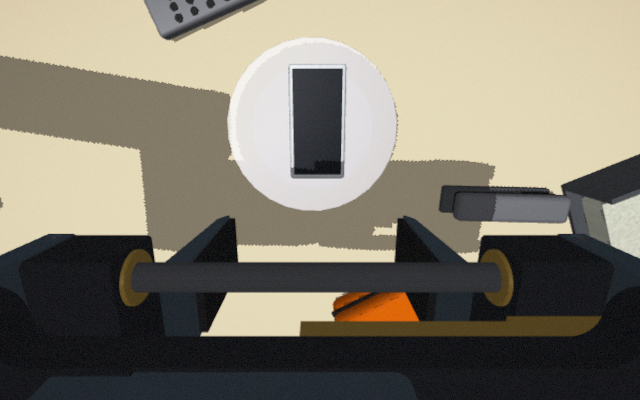

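The phone is at (504.1,-167.7), yaw 66.4°, top at z 35, and its size matches what was given. I'll grasp it 5 mm off centre, towards the end that will face away from the lip.

```bash
python3 -c "
from h import *
plan([502.1,-172.3,70,66.4],5)
plan([502.1,-172.3,25.5,66.4],3,start=[502.1,-172.3,70,66.4])"
```

```text
[[[0.28, 0.0, 0.72, 0.0, 1], [0.28, 0.01, 0.72, 0.01, 1], [0.28, 0.0, 0.72, 0.0, 1], [0.28, 0.01, 0.72, 0.01, 1], [0.29, 0.0, 0.71, 0.0, 1]]]
max 0.72 end [ 502.1 -172.1   70.1   66.4]
[[[0.0, 0.0, 0.37, -0.0, 1], [0.0, 0.0, 0.37, -0.0, 1], [0.0, 0.0, 0.37, -0.0, 1]]]
max 0.37 end [ 502.1 -172.3   25.6   66.4]
```

Call:
{"method": "send_rows", "body": {"steps": [[[0.35, 0, 0.9, 0, 1], [0.35, 0, 0.9, 0, 1], [0.35, 0, 0.9, 0, 1], [0.36, 0, 0.9, 0, 1], [0, 0, 0, 0, 1]]]}}

```text
time_s: 3.33
ee_pos: [497.5, -166.0, 63.9]
ee_rot: [-179.2, -0.0, 66.9]
force: [-0.7, 0.6, -1.0]
gripper_width: 90.9
gripper_force: 0.0
```

Call:
{"method": "send_rows", "body": {"steps": [[[0, 0, 0.4, 0, 1], [0, 0, 0.4, 0, 1], [0, 0, 0.3, 0, 1], [0, 0, 0, 0, 1]]]}}

```text
time_s: 3.67
ee_pos: [500.9, -170.2, 25.2]
ee_rot: [-179.8, -0.0, 66.8]
force: [-0.1, 0.6, -0.7]
gripper_width: 91.3
gripper_force: 0.0
```

Call:
{"method": "send_rows", "body": {"steps": [[[0, 0, 0, 0, 0.6], [0, 0, 0, 0, 0.5], [0, 0, 0, 0, 0.5], [0, 0, 0, 0, 0.5], [0, 0, 0, 0, 0.5]]], "squeeze": 10}}

```text
time_s: 4.08
ee_pos: [502.4, -172.3, 26.7]
ee_rot: [179.9, -0.0, 66.6]
force: [1.8, -0.3, -0.8]
gripper_width: 60.6
gripper_force: 0.2
```

Call:
{"method": "send_rows", "body": {"steps": [[[0, 0, 0, 0, 0.5], [0, 0, 0, 0, 0.5], [0, 0, -0.2, 0, 0.5], [0, 0, -0.4, 0, 0.5], [0, 0, 0, 0, 0.5]]]}}

```text
time_s: 4.5
ee_pos: [503.3, -172.7, 52.0]
ee_rot: [179.8, -0.0, 66.6]
force: [0.4, -0.2, -0.6]
gripper_width: 59.7
gripper_force: 10.0
```

```bash
python3 -c "
from h import *
plan([503,-165,170,66.6],4,.5)
plan([496,186,170,164.9],15,.5,[503,-165,170,66.6])"
```

```text
[[[0.04, -0.02, -0.74, 0.0, 0.5], [0.04, -0.02, -0.74, 0.0, 0.5], [0.05, -0.02, -0.74, 0.0, 0.5], [0.04, -0.02, -0.73, 0.0, 0.5]]]
max 0.74 end [ 503.1 -165.2  170.    66.6]
[[[0.53, -0.24, -0.0, -0.95, 0.5], [0.56, -0.18, -0.0, -0.95, 0.5], [0.57, -0.12, -0.0, -0.95, 0.5], [0.58, -0.05, -0.0, -0.95, 0.5], [0.59, 0.02, -0.0, -0.95, 0.5]]]
[[[0.58, 0.08, -0.0, -0.95, 0.5], [0.57, 0.15, -0.0, -0.96, 0.5], [0.54, 0.21, -0.0, -0.95, 0.5], [0.52, 0.27, -0.0, -0.96, 0.5], [0.48, 0.33, -0.0, -0.95, 0.5]]]
[[[0.44, 0.38, -0.0, -0.96, 0.5], [0.4, 0.43, -0.0, -0.95, 0.5], [0.34, 0.48, -0.0, -0.96, 0.5], [0.29, 0.51, -0.0, -0.95, 0.5], [0.23, 0.54, -0.0, -0.96, 0.5]]]
max 0.96 end [495.8 186.1 170.  164.9]
```

Call:
{"method": "send_rows", "body": {"steps": [[[0.04, -0.02, -0.75, 0, 0.5], [0.04, -0.02, -0.75, 0, 0.5], [0.04, -0.02, -0.75, 0, 0.5], [0.04, -0.02, -0.75, 0, 0.5], [0, 0, 0, 0, 0.5]]]}}

```text
time_s: 4.92
ee_pos: [504.8, -165.9, 175.4]
ee_rot: [179.4, -0.1, 66.6]
force: [0.4, -0.7, -1.9]
gripper_width: 60.1
gripper_force: 10.0
```

Call:
{"method": "send_rows", "body": {"steps": [[[0.53, -0.24, 0, -0.95, 0.5], [0.56, -0.18, 0, -0.95, 0.5], [0.57, -0.12, 0, -0.95, 0.5], [0.58, -0.05, 0, -0.95, 0.5], [0.59, 0.02, 0, -0.95, 0.5]]]}}

```text
time_s: 5.33
ee_pos: [498.4, -47.1, 168.6]
ee_rot: [-179.9, -0.0, 99.6]
force: [0.8, 0.3, -1.3]
gripper_width: 59.7
gripper_force: 10.0
```

Call:
{"method": "send_rows", "body": {"steps": [[[0.58, 0.08, 0, -0.95, 0.5], [0.57, 0.15, 0, -0.96, 0.5], [0.54, 0.21, 0, -0.95, 0.5], [0.52, 0.27, 0, -0.96, 0.5], [0.48, 0.33, 0, -0.95, 0.5]]]}}

```text
time_s: 5.75
ee_pos: [495.9, 69.8, 168.6]
ee_rot: [-179.9, -0.1, 132.4]
force: [0.3, 0.5, -0.6]
gripper_width: 60.0
gripper_force: 10.0
```

Call:
{"method": "send_rows", "body": {"steps": [[[0.44, 0.38, 0, -0.96, 0.5], [0.4, 0.43, 0, -0.95, 0.5], [0.34, 0.48, 0, -0.96, 0.5], [0.29, 0.51, 0, -0.95, 0.5], [0.23, 0.54, 0, -0.96, 0.5]]]}}

```text
time_s: 6.17
ee_pos: [493.4, 186.9, 168.5]
ee_rot: [-179.9, -0.1, 165.3]
force: [-0.2, 0.3, -1.9]
gripper_width: 60.0
gripper_force: 10.0
```

Call:
{"method": "send_rows", "body": {"steps": [[[0, 0, 0, 0, 0.5], [0, 0, 0, 0, 0.5]]]}}

```text
time_s: 6.33
ee_pos: [493.5, 186.5, 168.6]
ee_rot: [-179.9, -0.1, 165.0]
force: [-1.0, 0.2, -1.5]
gripper_width: 59.6
gripper_force: 10.0
```

Run:
```python
from workcell import env
from h import *
s=env.state();print(s["ee_pos"],s["ee_rot"],s["gripper_width"])
tc=np.array([480.4,190.2]);hx=np.array([.9655,-.2605]);hy=np.array([.2605,.9655])
for n in("scene","side","wrist"):
    f=env.grab_frame(n);np.savez(f"pics/{n}4.npz",**f);P=cloud(f);q=P.reshape(-1,3)
    d=q[:,:2]-s["ee_pos"][:2];X=d@hx;Y=d@hy;z=q[:,2]-s["ee_pos"][2]
    m=(abs(Y)<30)&(abs(X)<80)&(z>-30)&(z<15)
    if m.sum()<10: print(n,"none");continue
    A=np.c_[X[m],np.ones(m.sum())];print(n,m.sum(),"X range",np.percentile(X[m],[1,99]).round(1))
    for a in range(-70,70,15):
        k=m&(X>=a)&(X<a+15)
        if k.sum()>5: print("  X",a,k.sum(),"z rel med",np.median(z[k]).round(1),np.percentile(z[k],[5,95]).round(1))
plan([496,186,60,164.9],3,.5)
```

```text
[493.47639592 186.53448322 168.56135098] [-1.79907134e+02 -1.01003743e-01  1.65003511e+02] 59.64145763701588
scene 460 X range [-64.   57.1]
  X -70 29 z rel med 8.8 [ 5.9 11.2]
  X -55 47 z rel med 9.6 [ 7.1 12. ]
  X -40 47 z rel med 9.6 [ 6.5 12.3]
  X -25 55 z rel med 9.3 [ 5.5 12.9]
  X -10 49 z rel med 9.4 [ 7.8 12.9]
  X 5 57 z rel med 9.4 [ 5.6 11.5]
  X 20 54 z rel med 8.9 [ 6.4 12.2]
  X 35 60 z rel med 8.7 [ 0.3 12.2]
  X 50 62 z rel med 5.1 [-1.9 11. ]
side 206 X range [-64.6  52.9]
  X -70 29 z rel med 8.6 [-0.2 11.2]
  X -55 36 z rel med 10.0 [ 2.6 13.2]
  X -40 37 z rel med 10.1 [ 0.  11.8]
  X 5 15 z rel med 9.7 [-0.3 10.7]
  X 20 37 z rel med 9.2 [ 3.4 12.5]
  X 35 39 z rel med 8.8 [ 0.1 11.9]
  X 50 9 z rel med 6.9 [ 3.9 10. ]
wrist 17748 X range [-64.   44.2]
  X -70 2294 z rel med 8.1 [5.2 9.4]
  X -55 3289 z rel med 8.4 [7.3 9.4]
  X -40 3094 z rel med 8.4 [7.3 9.5]
  X -25 2916 z rel med 8.4 [7.3 9.4]
  X -10 2783 z rel med 8.4 [7.2 9.4]
  X 5 462 z rel med 8.3 [7.1 9.2]
  X 20 1346 z rel med 8.3 [7.3 9.3]
  X 35 1564 z rel med 8.3 [7.2 9.2]
[[[-0.02, 0.01, 0.91, -0.0, 0.5], [-0.01, 0.01, 0.91, -0.0, 0.5], [-0.02, 0.01, 0.91, -0.01, 0.5]]]
max 0.91 end [496.1 185.8  60.1 164.9]
```

The phone is held flat: underside 4.6 mm below the TCP, ends at -64.5 and about +55.5 along the holder x from the tool. I'll lower it to just above the end wall, short of the lip.

Call:
{"method": "send_rows", "body": {"steps": [[[-0.02, 0.01, 0.9, 0, 0.5], [-0.02, 0.01, 0.9, 0, 0.5], [-0.02, 0.01, 0.9, 0, 0.5], [0, 0, 0.45, 0, 0.5], [0, 0, 0, 0, 0.5]]]}}

```text
time_s: 6.9
ee_pos: [493.6, 184.3, 39.8]
ee_rot: [-179.7, -0.5, 164.8]
force: [-0.2, 0.1, -1.4]
gripper_width: 60.3
gripper_force: 10.0
```

Call:
{"method": "send_rows", "body": {"steps": [[[0, 0, 0.12, 0, 0.5], [0, 0, 0, 0, 0.5], [0, 0, 0, 0, 0.5]]], "squeeze": 7}}

```text
time_s: 7.15
ee_pos: [498.1, 186.7, 40.6]
ee_rot: [179.9, 0.1, 164.9]
force: [-0.1, 0.0, -1.1]
gripper_width: 59.9
gripper_force: 7.0
```

```bash
cat > w.py <<'E'
from workcell import env
from h import *
import sys
tc=np.array([480.4,190.2]);hx=np.array([.9655,-.2605]);hy=np.array([.2605,.9655])
s=env.state();d=s["ee_pos"][:2]-tc;F=s["force"]
print("tcp in tray",(d@hx).round(2),(d@hy).round(2),s["ee_pos"][2].round(2),"yaw",s["ee_rot"][2].round(2),"F hx,hy,z",(F[:2]@hx).round(1),(F[:2]@hy).round(1),F[2].round(1),"g",s["gripper_width"].round(1),s["gripper_force"].round(1),s["time_s"])
if len(sys.argv)>1:
    f=env.grab_frame("wrist");q=cloud(f).reshape(-1,3);X=(q[:,:2]-tc)@hx;Y=(q[:,:2]-tc)@hy
    for a in range(-70,75,10):
        k=(X>=a)&(X<a+10)&(abs(Y)<26)&(q[:,2]>8)&(q[:,2]<60)
        if k.sum()>20: print(a,k.sum(),np.percentile(q[k,2],[10,50,90]).round(1))
    if sys.argv[1]!="-": cv2.imwrite("pics/%s.png"%sys.argv[1],f["pixels"][:,:,::-1])
E
python3 w.py -
```

```text
Traceback (most recent call last):
  File "w.py", line 6, in <module>
    print("tcp in tray",(d@hx).round(2),(d@hy).round(2),s["ee_pos"][2].round(2),"yaw",s["ee_rot"][2].round(2),"F hx,hy,z",(F[:2]@hx).round(1),(F[:2]@hy).round(1),F[2].round(1),"g",s["gripper_width"].round(1),s["gripper_force"].round(1),s["time_s"])
                                                                                                                                                                                    ^^^^^^^^^^^^^^^^^^^^^^^^
AttributeError: 'float' object has no attribute 'round'
```

```bash
sed -i 's/s\["gripper_width"\].round(1),s\["gripper_force"\].round(1)/s["gripper_width"],s["gripper_force"]/' w.py; python3 w.py -
```

```text
tcp in tray 17.99 1.22 40.59 yaw 164.91 F hx,hy,z -0.1 -0.0 -1.1 g 59.86126115540406 6.997143477201462 7.15
-70 1890 [36.8 37.6 38.4]
-60 1794 [15.2 37.1 38.2]
-50 2151 [15.3 47.4 48.8]
-40 2008 [47.6 48.4 49.2]
-30 1918 [47.6 48.4 49.2]
-20 1806 [47.7 48.5 49.2]
-10 1755 [47.7 48.5 49.3]
0 1670 [47.7 48.5 49.2]
10 1584 [47.8 48.5 49.3]
20 779 [47.7 48.5 49.2]
40 880 [47.9 48.6 49.3]
50 1342 [47.9 48.6 49.3]
60 365 [47.9 48.6 49.3]
```

Call:
{"method": "send_rows", "body": {"steps": [[[0.05, -0.03, 0.12, 0, 0.5], [0, 0, 0.1, 0, 0.5], [0, 0, 0, 0, 0.5], [0, 0, 0, 0, 0.5]]]}}

```text
time_s: 7.53
ee_pos: [494.4, 185.9, 30.3]
ee_rot: [-180.0, -0.0, 164.9]
force: [-0.2, -0.7, -2.1]
gripper_width: 60.1
gripper_force: 7.0
```

```bash
python3 w.py -
```

```text
tcp in tray 14.62 -0.47 30.25 yaw 164.95 F hx,hy,z -0.0 -0.7 -2.1 g 60.06944265230167 6.9971394538879395 7.5333
-70 2117 [36.7 37.6 38.4]
-60 1994 [15.3 37.  38.2]
-50 2150 [36.8 38.  38.9]
-40 1936 [37.4 38.2 39.1]
-30 1897 [37.5 38.2 39. ]
-20 1804 [37.4 38.2 39. ]
-10 1722 [37.5 38.2 39. ]
0 1653 [37.5 38.3 39. ]
10 1552 [37.5 38.2 38.9]
20 261 [37.4 38.  38.8]
40 1341 [37.5 38.2 38.9]
50 1246 [37.5 38.2 38.8]
```

Call:
{"method": "send_rows", "body": {"steps": [[[0, 0, 0.04, 0, 0.5], [0, 0, 0.04, 0, 0.5], [0, 0, 0, 0, 0.5], [0, 0, 0, 0, 0.5]]], "squeeze": 5}}

```text
time_s: 7.92
ee_pos: [494.7, 186.0, 27.1]
ee_rot: [180.0, 0.0, 164.9]
force: [-0.8, 0.1, -1.4]
gripper_width: 59.9
gripper_force: 5.0
```

```bash
python3 w.py -
```

```text
tcp in tray 14.87 -0.33 27.07 yaw 164.95 F hx,hy,z -0.8 -0.1 -1.4 g 59.9364684876758 4.999841898679733 7.9167
-70 2157 [36.7 37.6 38.4]
-60 1949 [15.2 37.1 38.2]
-50 2150 [29.2 31.3 32.3]
-40 1933 [31.2 32.1 32.9]
-30 1852 [31.8 32.7 33.5]
-20 1789 [32.4 33.2 34.1]
-10 1729 [33.  33.8 34.6]
0 1681 [33.6 34.3 35.1]
10 1629 [34.2 35.  35.8]
20 257 [34.4 35.2 35.8]
30 46 [36.6 37.  37.6]
40 1454 [36.  36.7 37.5]
50 1122 [36.4 37.1 37.9]
```

It is tilting as planned, with the lip end now at a top height of about 31 mm, under the lip's 33 mm. I'll lower 1 mm more and slide under the lip.

Call:
{"method": "send_rows", "body": {"steps": [[[0, 0, 0.03, 0, 0.5], [0.08, 0, 0, 0, 0.5], [0.08, 0, 0, 0, 0.5], [0, 0, 0, 0, 0.5], [0, 0, 0, 0, 0.5]]]}}

```text
time_s: 8.38
ee_pos: [488.0, 187.7, 25.9]
ee_rot: [-180.0, -0.0, 165.0]
force: [-0.1, 0.9, -1.2]
gripper_width: 59.8
gripper_force: 5.0
```

```bash
python3 w.py -
```

```text
tcp in tray 7.99 -0.48 25.9 yaw 164.96 F hx,hy,z -0.3 0.9 -1.2 g 59.77729464977011 5.000001490116119 8.3833
-70 2142 [36.7 37.5 38.4]
-60 1975 [28.6 37.1 38.2]
-50 1945 [28.7 29.6 30.5]
-40 1864 [29.5 30.4 31.3]
-30 1801 [30.3 31.2 32. ]
-20 1755 [31.1 32.  32.8]
-10 1697 [31.9 32.7 33.6]
0 1643 [32.7 33.5 34.3]
10 771 [33.3 34.1 34.9]
30 1105 [35.3 36.  36.8]
40 1460 [35.8 36.7 37.5]
50 70 [36.1 36.7 37.2]
```

Call:
{"method": "send_rows", "body": {"steps": [[[0.05, 0, 0, 0, 0.5], [0.03, 0, 0, 0, 0.5], [0, 0, 0, 0, 0.5], [0, 0, 0, 0, 0.5]]]}}

```text
time_s: 8.77
ee_pos: [485.2, 188.5, 25.9]
ee_rot: [180.0, -0.0, 164.9]
force: [-0.2, 0.2, -1.7]
gripper_width: 60.1
gripper_force: 5.0
```

```bash
python3 w.py -
```

```text
tcp in tray 5.11 -0.4 25.92 yaw 164.95 F hx,hy,z -0.2 0.2 -1.7 g 60.12962215898099 4.99994270503521 8.7667
-70 2237 [36.6 37.5 38.4]
-60 1960 [28.9 37.1 38.2]
-50 1887 [29.  29.9 30.7]
-40 1852 [29.8 30.6 31.5]
-30 1800 [30.6 31.4 32.3]
-20 1730 [31.3 32.2 33.1]
-10 1684 [32.1 33.  33.9]
0 1646 [33.  33.8 34.7]
10 307 [33.5 34.2 35. ]
20 43 [36.  36.4 37. ]
30 1489 [35.4 36.2 37. ]
40 1102 [36.  36.9 37.5]
```

Call:
{"method": "send_rows", "body": {"steps": [[[0.03, 0, 0, 0, 0.5], [0.02, 0, 0, 0, 0.5], [0, 0, 0, 0, 0.5], [0, 0, 0, 0, 0.5]]]}}

```text
time_s: 9.15
ee_pos: [484.0, 189.0, 26.1]
ee_rot: [180.0, 0.1, 165.0]
force: [2.0, -1.1, -1.6]
gripper_width: 59.5
gripper_force: 5.0
```

```bash
python3 w.py -
```

```text
tcp in tray 3.76 -0.27 26.09 yaw 164.96 F hx,hy,z 2.2 -0.5 -1.6 g 59.523591813809034 5.000150352716446 9.15
-70 2229 [36.6 37.5 38.3]
-60 1893 [29.1 37.1 38.2]
-50 1916 [29.1 30.  30.9]
-40 1839 [29.9 30.8 31.7]
-30 1783 [30.8 31.6 32.5]
-20 1726 [31.6 32.4 33.3]
-10 1684 [32.4 33.3 34.1]
0 1624 [33.2 34.  35. ]
10 89 [33.5 34.2 34.9]
20 247 [35.4 36.2 36.9]
30 1498 [35.7 36.5 37.3]
40 895 [36.4 37.1 37.9]
```

The end stop is felt (2.2 N). Now I lower the far end.

Call:
{"method": "send_rows", "body": {"steps": [[[0, 0, 0.06, 0, 0.5], [0, 0, 0.06, 0, 0.5], [0, 0, 0, 0, 0.5], [0, 0, 0, 0, 0.5]]]}}

```text
time_s: 9.53
ee_pos: [483.6, 189.1, 21.0]
ee_rot: [180.0, 0.0, 164.9]
force: [2.1, 0.5, -1.9]
gripper_width: 60.2
gripper_force: 5.0
```

```bash
python3 w.py -
```

```text
tcp in tray 3.4 -0.18 20.96 yaw 164.93 F hx,hy,z 1.9 1.0 -1.9 g 60.16145674379218 4.999619275331497 9.5333
-70 2394 [36.2 37.5 38.4]
-60 2018 [28.4 37.1 38.2]
-50 1960 [27.9 28.7 29.6]
-40 1862 [27.9 28.7 29.5]
-30 1805 [28.  28.8 29.5]
-20 1708 [28.  28.7 29.5]
-10 1632 [28.  28.8 29.6]
0 1554 [28.  28.7 29.5]
10 84 [27.8 28.5 29. ]
20 106 [28.4 29.1 29.6]
30 1383 [28.1 28.9 29.6]
40 1093 [28.1 28.8 29.5]
```

The phone is flat, top at 28.8 mm against 29 expected when home. Release and rise.

Call:
{"method": "send_rows", "body": {"steps": [[[0, 0, 0, 0, 0.8], [0, 0, 0, 0, 0.8], [0, 0, 0, 0, 0.8], [0, 0, 0, 0, 0.8], [0, 0, -0.3, 0, 0.8]]]}}

```text
time_s: 10.0
ee_pos: [481.6, 188.4, 31.6]
ee_rot: [-179.8, -0.2, 164.9]
force: [-0.4, -0.1, -0.1]
gripper_width: 72.7
gripper_force: 0.0
```

Call:
{"method": "send_rows", "body": {"steps": [[[0, 0, -0.8, 0, 0.8], [0, 0, -1, 0, 0.8], [-0.5, 0, -1, 0, 0.5], [-0.8, 0, -0.5, 0, 0], [0, 0, 0, 0, 0]]]}}

```text
time_s: 10.42
ee_pos: [539.8, 176.1, 168.4]
ee_rot: [179.6, 0.8, 164.9]
force: [1.4, 0.5, 0.9]
gripper_width: 55.5
gripper_force: 0.0
```

```bash
python3 w.py w5
```

```text
tcp in tray 61.04 1.85 168.36 yaw 164.88 F hx,hy,z 1.3 0.9 0.9 g 55.45341059315226 0.0 10.4167
-70 675 [36.6 37.6 38.6]
-60 812 [28.1 36.6 38.3]
-50 678 [27.7 28.7 29.7]
-40 625 [27.8 28.7 29.7]
-30 675 [27.8 28.8 29.7]
-20 609 [27.8 28.7 29.7]
-10 604 [27.8 28.7 29.6]
0 556 [27.7 28.8 29.7]
10 586 [27.8 28.7 29.6]
20 545 [27.8 28.7 29.6]
30 564 [27.8 28.7 29.6]
40 522 [27.8 28.7 29.6]
50 427 [26.6 28.3 29.4]
60 411 [18.2 24.3 25.4]
70 387 [10.7 11.6 12.4]
```

View pics/w5.png

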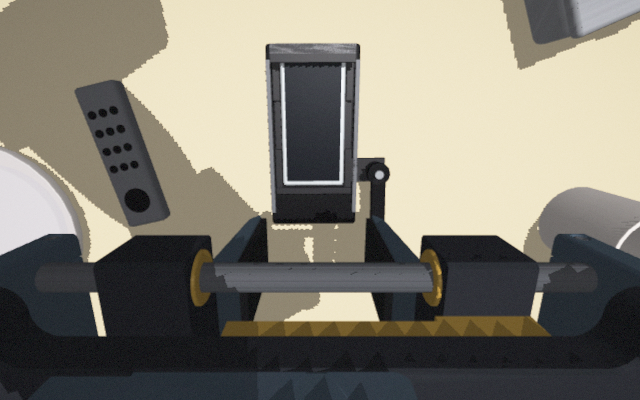

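The view shows the phone seated between lip and end wall, at pixels (282–345, 62–185), flat and aligned. Next I move to the knob at (625,218), top at 73.

```bash
python3 -c "
from h import *
plan([625,218.5,110,164.9],4,.5)"
```

```text
[[[-0.47, 0.4, 0.35, -0.0, 0.5], [-0.47, 0.4, 0.34, -0.0, 0.5], [-0.47, 0.41, 0.35, -0.0, 0.5], [-0.46, 0.4, 0.34, -0.01, 0.5]]]
max 0.47 end [624.8 218.5 110.1 164.9]
```

Call:
{"method": "send_rows", "body": {"steps": [[[-0.47, 0.4, 0.35, 0, 0.5], [-0.47, 0.4, 0.34, 0, 0.5], [-0.47, 0.4, 0.35, 0, 0.5], [-0.46, 0.4, 0.34, 0, 0.5], [0, 0, 0, 0, 0.5]]]}}

```text
time_s: 10.88
ee_pos: [621.5, 219.3, 102.0]
ee_rot: [-179.9, -0.3, 165.0]
force: [-0.1, 0.1, -0.4]
gripper_width: 45.7
gripper_force: 0.0
```

Call:
{"method": "send_rows", "body": {"steps": [[[0, 0, 0, 0, 0.5], [0, 0, 0, 0, 0.5]]]}}

```text
time_s: 11.05
ee_pos: [619.5, 217.9, 106.2]
ee_rot: [-179.9, -0.2, 165.0]
force: [-0.4, 0.5, -0.5]
gripper_width: 45.5
gripper_force: 0.0
```

Call:
{"method": "send_rows", "body": {"steps": [[[-0.13, 0.05, 0.5, 0, 0.5], [0, 0, 0.6, 0, 0.5], [0, 0, 0.33, 0, 0.5], [0, 0, 0, 0, 0.5]]]}}

```text
time_s: 11.38
ee_pos: [623.4, 217.7, 47.6]
ee_rot: [-179.8, -0.3, 164.9]
force: [-1.3, -1.8, 0.1]
gripper_width: 45.8
gripper_force: 0.0
```

Call:
{"method": "send_rows", "body": {"steps": [[[0, 0, 0, 0, 0.3], [0, 0, 0, 0, 0.1], [0, 0, 0, 0, 0], [0, 0, 0, 0, 0], [0, 0, 0, 0, 0]]], "squeeze": 15}}

```text
time_s: 11.8
ee_pos: [627.1, 218.9, 51.2]
ee_rot: [179.9, 0.1, 164.9]
force: [0.3, -0.4, 0.0]
gripper_width: 15.3
gripper_force: 0.5
```

```bash
python3 w.py
```

```text
tcp in tray 134.19 65.97 51.16 yaw 164.95 F hx,hy,z 0.4 -0.4 0.0 g 15.29441262130869 0.4854572005569935 11.8
```

Knob gripped. One arc row is 4.6° with a 7.2 mm chord; I'll do five and check.

Call:
{"method": "send_rows", "body": {"steps": [[[0, -0.18, 0, 0.67, 0], [0, -0.18, 0, 0.67, 0], [0, -0.18, 0, 0.67, 0], [0, -0.18, 0, 0.67, 0], [0, -0.18, 0, 0.67, 0]]]}}

```text
time_s: 12.22
ee_pos: [612.7, 186.4, 51.0]
ee_rot: [179.9, 0.1, 141.7]
force: [0.6, 0.5, 1.5]
gripper_width: 13.2
gripper_force: 15.0
```

```bash
python3 w.py; python3 -c "
from w import *
r=np.array([d@hx-45,d@hy-62]);print('radius',np.hypot(*r),'phi',np.arctan2(-r[1],r[0]))"
```

```text
tcp in tray 128.7 30.81 51.0 yaw 141.67 F hx,hy,z 0.5 0.7 1.5 g 13.168047720733933 14.998730421066284 12.2167
tcp in tray 128.7 30.81 51.0 yaw 141.67 F hx,hy,z 0.5 0.7 1.5 g 13.168047720733933 14.998730421066284 12.2167
radius 89.3217214672091 phi 0.3567608440754846
```

Call:
{"method": "send_rows", "body": {"steps": [[[0, -0.18, 0, 0.67, 0], [0, -0.18, 0, 0.67, 0], [0, -0.18, 0, 0.67, 0], [0, -0.18, 0, 0.67, 0], [0, -0.18, 0, 0.67, 0]]]}}

```text
time_s: 12.63
ee_pos: [586.5, 162.2, 51.0]
ee_rot: [179.8, 0.0, 118.6]
force: [0.9, 1.9, 2.0]
gripper_width: 13.2
gripper_force: 15.0
```

Call:
{"method": "send_rows", "body": {"steps": [[[0, -0.18, 0, 0.67, 0], [0, -0.18, 0, 0.67, 0], [0, -0.18, 0, 0.67, 0], [0, -0.18, 0, 0.67, 0], [0, 0, 0, 0, 0]]]}}

```text
time_s: 13.05
ee_pos: [558.8, 151.3, 51.0]
ee_rot: [179.9, -0.0, 100.4]
force: [-0.1, 0.0, 1.8]
gripper_width: 13.6
gripper_force: 15.0
```

```bash
cat > lev.py <<'E'
from w import *
r=np.array([d@hx-45,d@hy-62]);print('radius',np.hypot(*r),'phi',np.arctan2(-r[1],r[0]))
for n in("scene","side"):
    f=env.grab_frame(n);q=cloud(f).reshape(-1,3);g=f["pixels"].reshape(-1,3).max(-1)
    X=(q[:,:2]-tc)@hx;Y=(q[:,:2]-tc)@hy
    k=(q[:,2]>35)&(q[:,2]<46)&(g<110)&(np.hypot(X-45,Y-62)<100)&(X>0);k2=(q[:,2]>55)&(q[:,2]<78)&(np.hypot(X-45,Y-62)<100)&(np.hypot(X-45,Y-62)>75)
    for kk in(k,k2):
        if kk.sum()>5: print(n,kk.sum(),"X",np.percentile(X[kk],[5,50,95]).round(1),"Y",np.percentile(Y[kk],[5,50,95]).round(1))
E
python3 lev.py
```

```text
tcp in tray 85.8 -17.18 50.98 yaw 100.35 F hx,hy,z -0.1 -0.0 1.8 g 13.588873623857058 15.002134144306183 13.05
radius 89.07044605563554 phi 1.0950393271205359
scene 108 X [40.5 61.5 87.7] Y [-9.7 33.8 67.2]
scene 33 X [ 80.1  97.5 102.8] Y [-29.5  -9.9   2.1]
side 32 X [37.  52.3 87.6] Y [-23.2  35.5  60.7]
side 27 X [66.3 85.8 93.5] Y [-29.1 -20.9  -7.4]
```

The lever is following. 0.476 rad remains.

Call:
{"method": "send_rows", "body": {"steps": [[[0, -0.18, 0, 0.67, 0], [0, -0.18, 0, 0.67, 0], [0, -0.18, 0, 0.67, 0], [0, -0.18, 0, 0.67, 0], [0, -0.18, 0, 0.67, 0]]]}}

```text
time_s: 13.57
ee_pos: [524.8, 150.7, 50.9]
ee_rot: [179.8, -0.1, 77.3]
force: [1.9, -0.1, 3.8]
gripper_width: 13.4
gripper_force: 15.0
```

Call:
{"method": "send_rows", "body": {"steps": [[[0, -0.16, 0, 0.6, 0], [0, 0, 0, 0, 0], [0, 0, 0, 0, 0]]]}}

```text
time_s: 13.82
ee_pos: [517.9, 152.1, 50.7]
ee_rot: [179.9, -0.0, 73.5]
force: [0.2, 0.9, 6.5]
gripper_width: 13.1
gripper_force: 15.0
```

```bash
python3 lev.py
```

```text
tcp in tray 46.17 -27.01 50.75 yaw 73.48 F hx,hy,z -0.1 0.9 6.5 g 13.133073192141426 15.003148019313812 13.8167
radius 89.01289141248704 phi 1.5576857614610622
scene 106 X [37.5 47.8 54.4] Y [-20.9  24.5  66.7]
scene 34 X [57.1 60.3 65.7] Y [-35.8 -24.  -12.8]
side 21 X [34.7 40.1 47.3] Y [-32.4  35.8  62.8]
side 19 X [39.9 43.8 53. ] Y [-37.3 -30.4 -23.4]
```

Call:
{"method": "send_rows", "body": {"steps": [[[0, 0, 0, 0, 0.4], [0, 0, 0, 0, 0.4], [0, 0, 0, 0, 0.4], [0, 0, -0.6, 0, 0.4], [0, 0, -1, 0, 0.4]]]}}

```text
time_s: 14.33
ee_pos: [513.8, 150.8, 110.4]
ee_rot: [-179.5, 0.3, 73.4]
force: [2.1, -0.1, 0.0]
gripper_width: 36.0
gripper_force: 0.0
```

Call:
{"method": "send_rows", "body": {"steps": [[[-0.6, 0, -1, 0, 0.4], [-0.8, 0, -1, 0, 0.4], [-0.8, 0, -0.5, 0, 0.4], [0, 0, 0, 0, 0.4], [0, 0, 0, 0, 0.4]]]}}

```text
time_s: 14.75
ee_pos: [494.5, 74.8, 203.3]
ee_rot: [179.9, -0.1, 73.2]
force: [0.4, 0.8, -0.2]
gripper_width: 36.4
gripper_force: 0.0
```

```bash
python3 w.py w6
python3 - <<'E'
from w import *
f=env.grab_frame("wrist");q=cloud(f).reshape(-1,3);X=(q[:,:2]-tc)@hx;Y=(q[:,:2]-tc)@hy;z=q[:,2]
k=(z>37)&(z<44)&(Y>-14)&(Y<55)&(abs(X-45)<40)
for a in range(-14,55,8):
    m=k&(Y>=a)&(Y<a+8)
    if m.sum()>5: print(a+4,m.sum(),np.median(X[m]).round(2))
p=np.polyfit(Y[k],X[k],1);print("lever slope",p,k.sum(),"phi",np.pi/2+p[0]) 
m=(z>66)&(z<80)&(np.hypot(X-45,Y+26)<25);print("knob",m.sum(),X[m].mean(),Y[m].mean())
m=(z>26)&(z<31.5)&(abs(X)<58)&(abs(Y)<45); print("phone",rect(np.c_[X[m],Y[m]]),np.median(z[m]))
E
```

```text
tcp in tray 43.72 -107.78 203.27 yaw 73.19 F hx,hy,z 0.1 0.9 -0.2 g 36.43446946603891 0.0 14.75
-70 559 [36.7 37.7 38.6]
-60 684 [28.2 33.8 38.2]
-50 523 [27.8 28.8 29.7]
-40 526 [27.9 28.8 29.8]
-30 536 [27.9 28.8 29.9]
-20 530 [27.8 28.9 29.7]
-10 527 [27.8 28.8 29.8]
0 536 [27.9 28.8 29.9]
10 527 [27.7 28.7 29.6]
20 527 [27.8 28.7 29.7]
30 516 [27.9 28.9 39.9]
40 475 [39.7 40.6 41.7]
50 473 [15.7 28.4 40.2]
60 490 [11.6 24.  25.4]
70 463 [10.5 11.6 12.7]
tcp in tray 43.11 -107.2 201.99 yaw 73.25 F hx,hy,z 0.6 0.2 -0.1 g 36.63862437594503 0.0 14.8
-10 126 45.45
-2 114 45.28
6 128 45.06
14 130 45.2
22 126 45.02
30 135 44.78
38 133 44.99
46 139 44.34
54 92 44.49
lever slope [-1.38840168e-02  4.52184034e+01] 1123 phi 1.5569123099947402
knob 185 45.646965142000035 -25.45535974096248
phone (array([0.9, 0.6]), array([ 61. , 114.1]), 179.9) 28.707939501803935
```

View pics/w6.png

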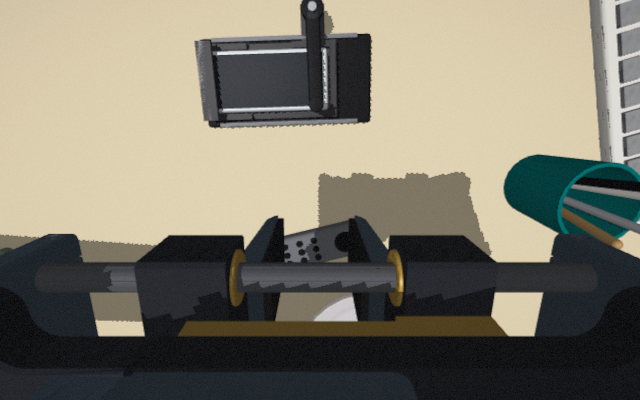

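The lever lies across the phone from the pivot (312,5) to the knob (316,105). Its angle is about 1.557 rad, within 1° of square. The phone is still flat and home under the lip, and the gripper is clear.

```bash
python3 -c "
from workcell import env
print(env.job_done())"
```

```text
the job is handed in; nothing more can be done
None
```

The job is handed in: the phone lies screen up, flat and home under the lip, and the clamp lever was last measured at about 1.557 rad, within 1° of square across it; I got no verdict back.

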